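# Restart the tripped pipe saw and its dust extractor from the starter box

## Task

The starter box for the pipe saw has tripped out. Press the blue reset button right home and let it come back, then press the white extractor button until it stays in by itself, and then the green saw button until it too stays in. Press squarely and firmly but do not ram the box, keep off the red stop, and leave the tools around the box where they are.

Things in the scene. Friction and masses are not known exactly. Their poses are not given: they have to be found in the camera images.
- control_box: grey starter box screwed to the bench, 250 mm wide (y), 150 deep (x), 38 high in front, 82 at the back. Origin: centre of its underside; x to its back, y to its left, z up. Its dark grey panel rises to the back at 20 degrees. Button row from left to right, centres at y = 84, 30, -24, -84 mm: blue reset, white extractor, green saw, red mushroom stop. Two fixed lamp lenses sit 52 mm up the slope
- reset_face (a point): centre of the flat face of the blue reset button: round cap, 30 mm diameter, standing 13.5 mm out of its 37 mm metal bezel and 18 mm above the panel. The point's z axis points straight out of the panel (20 degrees from vertical, leaning to the box's front), x up the slope, y to the left. It moves with the button
- extractor_face (a point): centre of the outer face of the white dust-extractor start button; same size and axes as reset_face
- saw_face (a point): centre of the outer face of the green pipe-saw start button; same size and axes as reset_face
- stop_face (a point): centre of the domed face of the red mushroom stop button (39 mm); same axes
- reset_button (a joint): travel of the blue reset button in m: 0 = out, 0.0085 = home on its hard stop; grows as it is pressed straight into the panel. Spring return: about 3 N to start it, about 5 N at the stop. Pressed home it re-arms the tripped starter, which then stays armed; a half press does not
- extractor_button (a joint): travel of the white button in m, 0 = out. 2 N to start it, 5 to 6 N at its hard stop. The stop lies 6.5 to 11.5 mm in; how deep is set by a screw inside, differs from box to box and between white and green, and must be felt. Once the starter is armed, a catch takes hold in the last 1 mm before the stop and keeps the button in, 5.5 to 10.5 mm deep; otherwise it springs right out
- saw_button (a joint): travel of the green button, same forces, stop and catch as the white one but with its own hidden depth. A mechanical interlock lets it catch only while the white button is held in by its catch; otherwise it springs out again
- stop_button (a joint): travel of the red stop, 0 to 0.006; pressing it trips the starter and throws the white and green buttons out
- tape_measure: yellow tape measure standing to the left of the box, 38x78x64 mm; origin at the centre of its underside
- yellow_driver: yellow screwdriver lying in front of the box, 26x174x22 mm; origin at the centre of its underside
- grey_coupling: dark grey pipe coupling standing to the right of the box, 52 mm diameter, 50 mm high; origin at the centre of its underside
- felt_marker: grey and red marker lying in front of the box, 18x125x16 mm; origin at the centre of its underside

How it is judged:
By the outcome, as a careful person would: the job done as asked, in the order asked, and still so for the second after the job is handed in, with the robot touching nothing.
It also fails if it takes over 42 s, if anything falls off the work surface, if the arm or the gripper's body presses on something with over 40 N, if the wrist force passes 120 N, or if a joint passes its speed limit or range.

## Robot

A 6-joint arm with a two-finger parallel gripper is mounted at the origin on a cart in front of the work surface, level with it; the furniture and walls round the work are solid. World frame = base frame: x ahead of the robot, y to its left, z up, the work surface at z = 0. Lengths are in mm, angles in rad, forces in N, time in s.
With the tool pointing down it reaches from about 350 to 975 mm from the base axis. Payload 7.1 kg.
Tool frame: the origin (TCP) lies on the front face of the gripper's body, between the roots of the fingers; the fingertips stand 80 mm ahead of it and the grasp point (between the pads) lies 61 mm ahead of it (env.tips_ahead is the distance from the TCP to the fingertips, in mm); z points along the fingers, y is the line along which they close (so a half turn about z gives the same grasp; the last joint's range is limited). The gripper opens to 88 mm and grips with 3 to 60 N. Pads are 20 mm wide; open, the fingers measure 115 mm over their backs; the gripper's body (75 mm by 178 mm) begins 61 mm behind the grasp point.
Start: joints at [1.26, 0.423, 1.63, -0, 1.089, -0.019], TCP at [179.766, 598.573, 302.675] pointing down, gripper open.
Joint ranges: [-3, 3], [-0.9, 2.11], [0.09, 2.58], [-1.31, 4.45], [0.11, 2.69], [-2.54, 2.54]. Speed limits (rad/s): [2.39, 2.39, 3.01, 3.14, 3.14, 3.14].

## Interface

Orientations are given as a unit quaternion [x, y, z, w].
In Python, from station import env, set_gripper, viewer, workorder gives the robot as it stands. Calls block until the motion is done:
- env.reach(position, orientation): joint-space move of the TCP to a pose.
- env.move_l(position, rot=None, rate=150, f_stop=None): straight line of the TCP; rot=None keeps the orientation; rate is the mean speed in mm/s. With f_stop (N) it stops when the force on the tool has changed by that much, and returns True; else False.
- env.move_joints(angles): joint-space move.
- set_gripper(opening): finger opening in mm; the grip force is fixed at half the most; returns when the fingers have stopped.
- env.hold(seconds).
- env.ik(position, orientation): joint angles nearest the present ones, or None.
- env.read_state(): the state.
- viewer.camera(name): name is "side" or "top" or "wrist"; returns the picture (400x640x3 uint8, blue, green, red); there is no depth.
- viewer.camera_params(name): a dict with "fx", "fy", "cx", "cy" (pixels), "pose" (4x4, takes a point from camera to world coordinates); the wrist camera has in their place "tool_from_camera" (4x4, takes a point from camera to tool coordinates, whose origin is the TCP and whose axes are the flange's). Camera axes: x right, y up, looking along -z (the intrinsics and any distortion apply to the point x, -y, -z); pixel columns grow to the right and rows downward; lengths in mm; the calibration is good to about 2 mm. A picture is of the moment at which its call begins: read the wrist's pose just before it. camera_params takes no time and is no camera call.
A pose or a line that the arm cannot do raises env.IKError and nothing moves.
- workorder.sign_off(): hands the job in; it is judged then, once.
The state is a dict: "time_s": time; "qpos": joint angles; "dq": joint speeds; "tau": joint torques, N m; "tool_pos": TCP position; "orientation": TCP orientation; "force": force on the tool from outside, world axes, zero at the start; "wrist_torque": the same for the moment, N m; "width": finger opening in mm; "grip_force": force on a finger pad.
Only numpy, scipy, OpenCV 4.12 (cv2) and the standard library are available. Lean on these libraries where they do the work, as an engineer would, in place of code of your own. Each camera call takes 0.05 s, during which the arm holds its last target. There are 200 camera calls.

## Working session

There is one attempt and no reset: what is moved stays moved. The work goes in short steps, each a Python script; the robot and the scene stay as the last script left them, time stands still between calls to the robot, and variables do not carry over. Pictures are saved under pics/ and viewed, at most 10 in all, crops included, and the job is handed in when it is done.

```bash
ls; mkdir -p pics
python3 - <<'E'
from station import env, viewer
import cv2
for n in("top","side"):
    im=viewer.camera(n); cv2.imwrite(f"pics/{n}0.png",im); p=viewer.camera_params(n); print(n,p)
print(viewer.camera_params("wrist")); s=env.read_state(); print(s)
E
```

```text
pics
top {'fx': 442.8300305044802, 'fy': 442.8300305044802, 'cx': 323.97523820569944, 'cy': 200.84528740972175, 'pose': array([[ 1.11434175e-01,  9.73121043e-01, -2.01538730e-01,
         3.07923942e+02],
       [-9.93762299e-01,  1.10005114e-01, -1.83130585e-02,
         2.04884672e+01],
       [ 4.34946848e-03,  2.02322292e-01,  9.79309334e-01,
         1.17874000e+03],
       [ 0.00000000e+00,  0.00000000e+00,  0.00000000e+00,
         1.00000000e+00]])}
side {'fx': 491.6488253816295, 'fy': 491.6488253816295, 'cx': 320.63359330253707, 'cy': 198.16373630716197, 'pose': array([[-9.99893816e-01,  1.11315669e-02, -9.40451430e-03,
         5.05726001e+02],
       [-1.39262173e-02, -5.39867657e-01,  8.41634703e-01,
         1.10992722e+03],
       [ 4.29151989e-03,  8.41676304e-01,  5.39965352e-01,
         7.52238703e+02],
       [ 0.00000000e+00,  0.00000000e+00,  0.00000000e+00,
         1.00000000e+00]])}
{'fx': 295.32615998234803, 'fy': 295.32615998234803, 'cx': 316.2475804911793, 'cy': 206.17726668888903, 'tool_from_camera': array([[-2.99516069e-04,  9.65515162e-01,  2.60346658e-0
[... 275 characters left out ...]
00e+00]])}
{'time_s': 0.1, 'qpos': array([ 1.25998009e+00,  4.23776673e-01,  1.63060525e+00, -1.15212056e-08,
        1.08861202e+00, -1.89834121e-02]), 'dq': array([-0.00036493, -0.00196425, -0.00300149,  0.00028872,  0.00082889,
       -0.0010804 ]), 'tau': array([ 9.07719732e-04, -5.45617282e+01, -2.74326164e+01,  6.45196787e-02,
        1.87918218e-02, -4.29430622e-05]), 'tool_pos': array([179.66236051, 598.2087783 , 301.97497886]), 'orientation': array([ 1.45399128e-01,  9.89372833e-01, -6.91139182e-04, -1.15007931e-04]), 'force': array([-0.17948979, -0.61371233,  0.41962581]), 'wrist_torque': array([ 0.01491932,  0.05489909, -0.02637041]), 'grip_force': 0.0, 'width': 87.75082828841909}
```

View pics/top0.png

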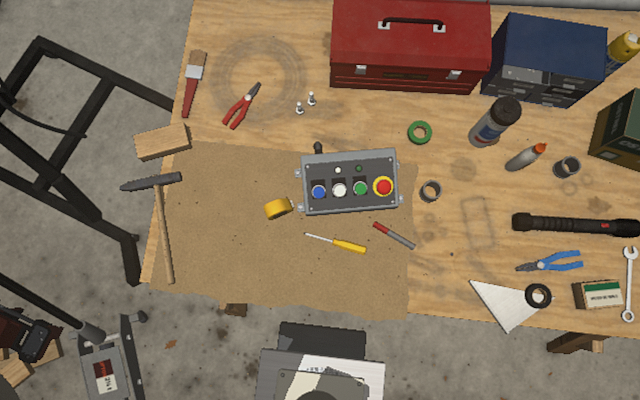

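View pics/side0.png

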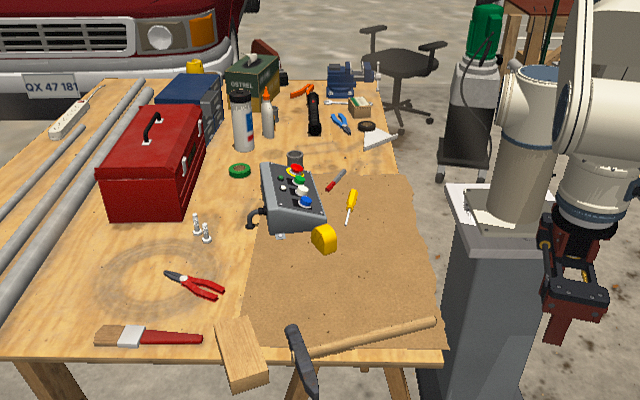

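```bash
cat > h.py <<'E'
import numpy as np, cv2
from scipy.spatial.transform import Rotation as R
from station import env, viewer, set_gripper, workorder
BY=np.array([84,30,-24,-84.])
def ray(par,pose,uv):
    d=pose[:3,:3]@np.array([(uv[0]-par['cx'])/par['fx'],-(uv[1]-par['cy'])/par['fy'],-1])
    return pose[:3,3],d/np.linalg.norm(d)
def blob(im,name,roi):
    x0,y0,x1,y1=roi; hsv=cv2.cvtColor(im,cv2.COLOR_BGR2HSV)[y0:y1,x0:x1]
    lo,hi={'blue':((105,130,70),(130,255,255)),'green':((50,90,60),(85,255,255)),
           'white':((0,0,170),(180,60,255)),'red':((170,150,80),(180,255,255))}[name]
    m=cv2.inRange(hsv,lo,hi)
    if name=='red': m|=cv2.inRange(hsv,(0,150,80),(8,255,255))
    n,l,st,c=cv2.connectedComponentsWithStats(m)
    k=1+np.argmax(st[1:,4]); return c[k]+[x0,y0],st[k,2:5]
def tri(rays):
    A=sum(np.eye(3)-np.outer(d,d) for o,d in rays); b=sum((np.eye(3)-np.outer(d,d))@o for o,d in rays)
    return np.linalg.solve(A,b)
E
python3 - <<'E'
from h import *
roi={'top':(302,172,400,206),'side':(285,160,318,212)}
P=[]
for c in('blue','white','green','red'):
    r=[]
    for n in roi:
        im=cv2.imread(f"pics/{n}0.png"); p=viewer.camera_params(n); uv,s=blob(im,c,roi[n]); print(c,n,uv,s); r.append(ray(p,p['pose'],uv))
    P.append(tri(r)); print(P[-1])
P=np.array(P); l=P[0]-P[3]; yaw=np.arctan2(-l[0],l[1]); print('yaw',yaw,np.linalg.norm(l))
# wrist view along the panel normal
for flip in(0,1):
    n=R.from_euler('z',yaw).apply([-np.sin(.349),0,np.cos(.349)]); Y=R.from_euler('z',yaw).apply([0,1,0])*(1-2*flip)
    M=np.column_stack([np.cross(Y,-n),Y,-n]); c=P[1:3].mean(0)
    T=viewer.camera_params('wrist')['tool_from_camera']
    tcp=c+n*190-M[:,0]*70*1 ; q=R.from_matrix(M).as_quat(); print(flip,M[:,0],tcp,q,env.ik(tcp,q),env.ik(c+n*100,q))
E
```

```text
blue top [318.43478261 192.16304348] [10 11 92]
blue side [305.3655914  200.48387097] [12 10 93]
[556.76779394  57.92628878  69.86391453]
white top [339.16949153 189.90677966] [ 13  13 118]
white side [300.41509434 188.81132075] [ 17  16 106]
[570.10286979   5.51169928  71.87433739]
green top [360.22222222 188.41414141] [11 12 99]
green side [298.97435897 179.35897436] [11  9 78]
[578.56591809 -47.75606598  69.91061915]
red top [383.60248447 186.57763975] [ 14  14 161]
red side [296.15555556 167.5       ] [13 10 90]
[ 589.31661383 -106.70176501   73.93648457]
yaw 0.19519388247279362 167.86425348321703
0 [-0.92187003 -0.18226408 -0.34195826] [575.12704008 -20.96546828 273.37543349] [-0.09596227  0.98012694  0.01691748  0.17278955] [-0.0963741   0.30021858  1.93839906  0.18170366  0.57515493 -1.99865013] [-0.11798127  0.45018553  2.06709273  0.35368077  0.30906881 -2.20440103]
1 [0.92187003 0.18226408 0.34195826] [446.06523609 -46.48244012 225.5012766 ] [ 0.98012694  0.09596227  0.17278955 -0.01691748] [-0.19751016  0.21692569  2.22546944  0.34599719  0.39615492  0.8785216 ] [-0.11798127  0.45018553  2.06709273  0.35368077  0.30906881  0.93719162]
```

Run:
```python
from h import *
set_gripper(0)
q=[0.98012694,0.09596227,0.17278955,-0.01691748]
env.reach([446,-46.5,225.5],q); env.hold(.3)
s=env.read_state(); im=viewer.camera('wrist'); cv2.imwrite('pics/w0.png',im)
print(s['time_s'],s['tool_pos'],s['orientation'],s['force'],s['width'])
np.save('w0.npy',np.r_[s['tool_pos'],s['orientation']])
```

```text
4.2417 [446.08475296 -46.24476164 225.50561729] [ 0.980095    0.09627705  0.17279038 -0.01697073] [ 0.45524876 -0.53271171  0.31074085] 0.24447427719080855
```

View pics/w0.png

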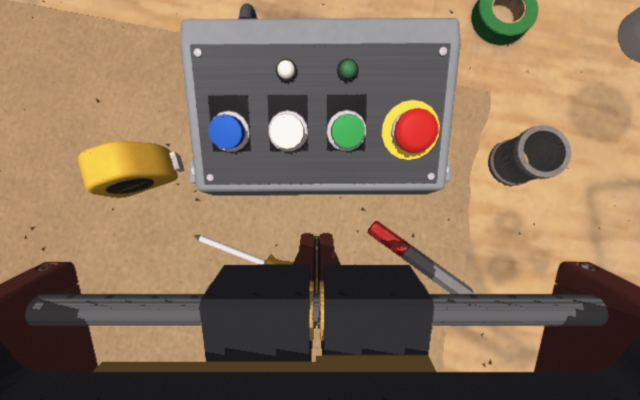

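Run:
```python
from h import *
im=cv2.imread('pics/w0.png'); w=np.load('w0.npy'); M=R.from_quat(w[3:]).as_matrix(); n=-M[:,2]
p=viewer.camera_params('wrist'); W=np.eye(4); W[:3,:3]=M; W[:3,3]=w[:3]; pose=W@p['tool_from_camera']
uvs=[blob(im,c,r)[0] for c,r in(('blue',(205,105,252,155)),('white',(270,112,306,152)),('green',(328,108,370,155)))]
print(uvs)
c0=np.array([568.5,5.2,70.5])
for h in(-4,0,4):
    F=[]
    for uv in uvs:
        o,d=ray(p,pose,uv); F.append(o+d*(n@(c0+h*n-o))/(n@d))
    F=np.array(F); l=F[0]-F[2]; print(h,F.round(1).tolist(),np.linalg.norm(l),np.arctan2(-l[0],l[1]))
    if h==0: np.save('F.npy',F)
```

```text
[array([225.3927428 , 131.28495197]), array([286.61444653, 129.37148218]), array([347.53686636, 130.7764977 ])]
-4 [[557.4, 59.7, 66.1], [569.7, 5.6, 66.7], [579.3, -48.7, 66.3]] 110.6612942009543 0.19929434137181304
0 [[556.3, 58.3, 69.9], [568.5, 4.9, 70.5], [577.9, -48.6, 70.1]] 109.05767118704622 0.1992943413718132
4 [[555.3, 56.9, 73.7], [567.2, 4.3, 74.2], [576.5, -48.5, 73.8]] 107.45404817313813 0.19929434137181234
```

```bash
cat >> h.py <<'E'
yaw=0.198; Rz=R.from_euler('z',yaw); n=Rz.apply([-np.sin(np.radians(20)),0,np.cos(np.radians(20))]); Y=-Rz.apply([0,1,0])
Q=R.from_matrix(np.column_stack([np.cross(Y,-n),Y,-n])).as_quat()
def press(i,f=12,depth=18,rate=12):
    F=np.load('F.npy')[i]+2*n; a=lambda h:F+n*(h+env.tips_ahead)
    s=env.read_state(); env.move_l(a(30),Q,rate=120) if np.linalg.norm(s['tool_pos']-a(30))<80 else env.reach(a(30),Q)
    env.move_l(a(8),rate=60); env.hold(.2); f0=env.read_state()['force']
    hit=env.move_l(a(-depth),rate=rate,f_stop=f); s=env.read_state()
    d=s['tool_pos']-a(0); print(i,hit,'depth',-(d@n).round(2),'lateral',(d+n*-(d@n)).round(2),'dF',(s['force']-f0).round(1),'axial',((s['force']-f0)@n).round(1),s['time_s'])
    env.hold(.3); s=env.read_state(); print('held axial',((s['force']-f0)@n).round(1),-((s['tool_pos']-a(0))@n).round(2))
    env.move_l(a(30),rate=80); print('t',env.read_state()['time_s'])
E
python3 - <<'E'
from h import *
press(0)
env.reach([446,-46.5,225.5],Q) if 0 else None
cv2.imwrite('pics/w1.png',viewer.camera('wrist'))
E
```

```text
0 True depth 4.87 lateral [0.07 0.05 0.03] dF [-2.7 -1.5 10.6] axial 11.0 6.7917
held axial 9.4 4.85
t 7.6833
```

View pics/w1.png

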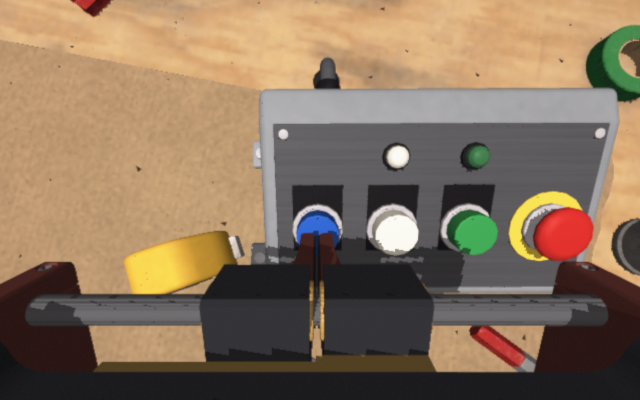

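The picture shows the blue cap at (318,225), back out, with the fingers in line with it. I'll repeat the blue press in small steps to confirm the contact height and the full travel.

```bash
cat >> h.py <<'E'
def step_press(i,fmax=14,top=8,step=1.0,dmax=14):
    F=np.load('F.npy')[i]+2*n; a=lambda h:F+n*(h+env.tips_ahead)
    s=env.read_state(); (env.move_l(a(30),Q,rate=150) if np.linalg.norm(s['tool_pos']-a(30))<90 else env.reach(a(30),Q))
    env.move_l(a(top),rate=60); env.hold(.2); f0=env.read_state()['force']; h=top; L=[]
    while h>-dmax:
        h-=step; env.move_l(a(h),rate=20,f_stop=20); s=env.read_state()
        fa=(s['force']-f0)@n; L.append((round(float((s['tool_pos']-a(0))@n),1),round(float(fa),1)))
        if fa>fmax: break
    env.hold(.2); s=env.read_state(); print(i,L,'end',((s['tool_pos']-a(0))@n).round(2),(s['force']-f0).round(1))
    env.move_l(a(30),rate=80); print('t',env.read_state()['time_s'])
E
python3 - <<'E'
from h import *
step_press(0)
E
```

```text
0 [(7.1, -0.5), (6.0, 0.4), (4.9, 0.8), (3.9, 0.1), (3.0, 2.6), (2.0, 2.8), (1.0, 3.3), (-0.0, 3.9), (-1.0, 4.2), (-2.0, 5.5), (-3.0, 4.6), (-4.0, 4.5), (-4.8, 7.8), (-5.1, 22.1)] end -5.09 [-8.  -1.4 20.7]
t 13.0
```

Contact came at +3.5 and the hard stop at −4.9, so the full 8.5 mm of travel was made and the starter should be armed. White next.

Run:
```python
from h import *
step_press(1,top=6)
cv2.imwrite('pics/w2.png',viewer.camera('wrist'))
```

```text
1 [(5.1, -0.3), (4.0, 0.6), (3.0, 1.7), (2.0, 3.4), (1.0, 3.6), (-0.1, 2.2), (-1.1, 3.3), (-2.0, 3.2), (-3.0, 3.9), (-4.0, 4.2), (-4.9, 7.0), (-5.4, 16.4)] end -5.39 [-7.4 -1.4 15. ]
t 18.0667
```

View pics/w2.png

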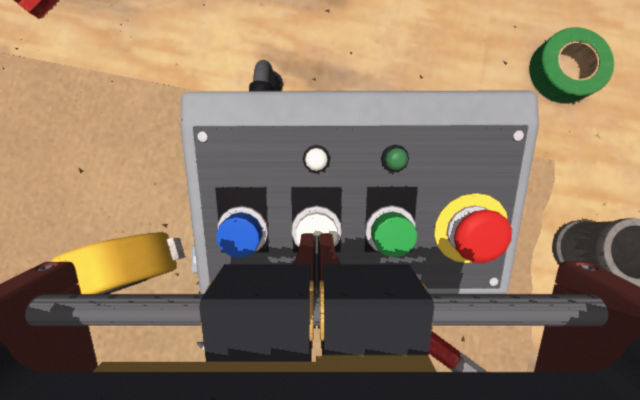

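The fingers partly hide the white button at (317,228), so I can't tell whether it stayed in. I'll check it from above the green one before pressing.

Run:
```python
from h import *
env.move_l(np.load('F.npy')[2]+n*(32+env.tips_ahead),Q,rate=150)
im=viewer.camera('wrist'); cv2.imwrite('pics/w3.png',cv2.resize(im[80:300,120:520],None,fx=2,fy=2))
```

```text
(no output)
```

View pics/w3.png

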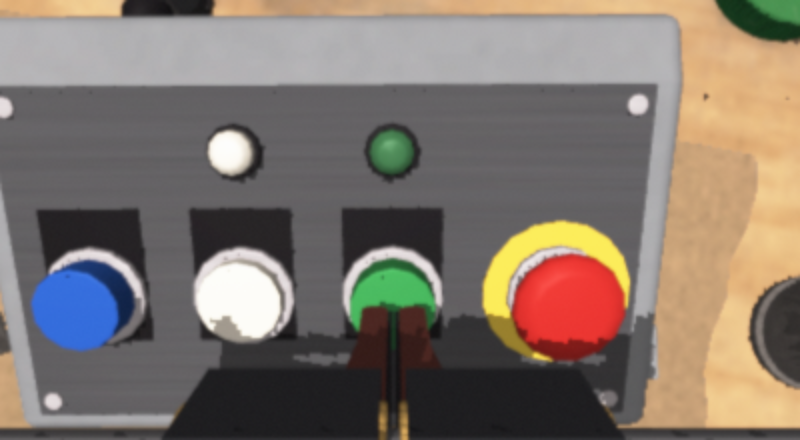

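The white cap at crop (238,302) sits low in its bezel with a near-even ring around it. The blue cap at (82,306) stands well proud, so white has latched. Green next.

Run:
```python
from h import *
step_press(2,top=6)
env.move_l(np.load('F.npy')[1]+n*(60+env.tips_ahead)-np.cross(Y,-n)*50,Q,rate=150)
im=viewer.camera('wrist'); cv2.imwrite('pics/w4.png',im); print(env.read_state()['time_s'])
```

```text
2 [(5.1, 0.1), (4.0, -0.0), (3.1, 2.3), (2.0, 3.4), (0.9, 3.0), (-0.1, 2.7), (-1.0, 3.3), (-2.1, 4.2), (-3.0, 4.1), (-4.0, 5.5), (-4.5, 13.1), (-5.0, 23.4)] end -4.96 [-9.  -0.5 19.7]
t 23.475
24.1917
```

View pics/w4.png

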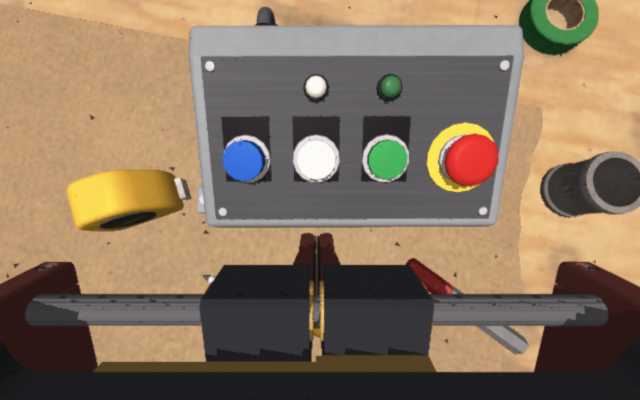

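White (315,158) and green (387,159) both look sunk in their bezels, while blue (243,160) stands proud. I'll check this with numbers from the cap diameters.

Run:
```python
from h import *
for f,r in(('w0',[(205,105,252,155),(270,112,306,152),(328,108,370,155)]),('w4',[(220,130,272,185),(290,130,341,185),(362,130,412,185)])):
    im=cv2.imread(f'pics/{f}.png'); print(f,[(b[0].round(1).tolist(),b[1].tolist()) for b in(blob(im,c,q) for c,q in zip(('blue','white','green'),r))])
```

```text
w0 [([225.4, 131.3], [36, 34, 937]), ([286.6, 129.4], [36, 37, 1066]), ([347.5, 130.8], [32, 34, 868])]
w4 [([242.9, 160.4], [42, 40, 1321]), ([315.6, 157.6], [46, 47, 1631]), ([386.9, 159.0], [39, 39, 1185])]
```

Run:
```python
from h import *
env.move_l(np.load('F.npy')[0]+n*(60+env.tips_ahead),Q,rate=150)
env.move_l(np.load('F.npy')[0]+n*(32+env.tips_ahead),Q,rate=100)
im=viewer.camera('wrist'); a=cv2.imread('pics/w1.png')
cv2.imwrite('pics/w5.png',cv2.resize(np.vstack([a[180:280,280:610],im[180:280,280:610]]),None,fx=2.4,fy=2.4)); print(env.read_state()['time_s'])
```

```text
25.3083
```

View pics/w5.png

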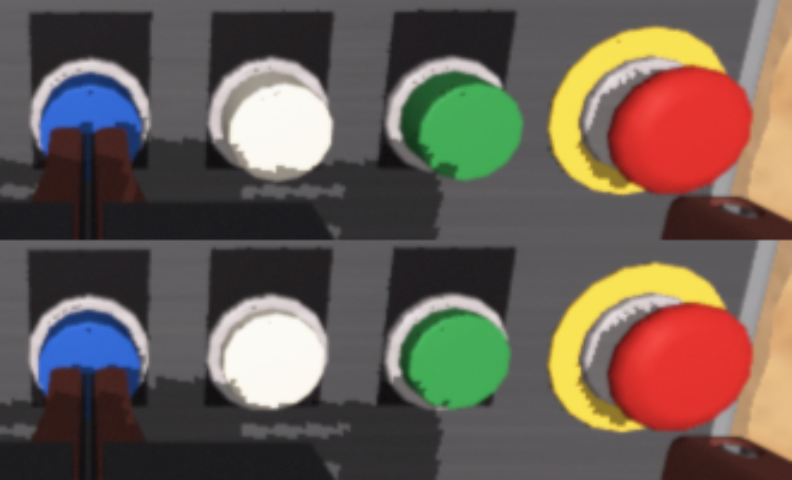

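The two rows are before and after from the same pose. White (275,360) and green (458,358) now sit clearly deeper in their bezels, so both have latched. Blue and red are unchanged. I'll back away and hand in.

Run:
```python
from h import *
env.move_l(np.load('F.npy')[0]+n*(90+env.tips_ahead),Q,rate=120); env.hold(.3)
print(workorder.sign_off())
```

```text
the job is handed in; nothing more can be done
None
```

I pressed the blue reset home (twice, the second to confirm full travel) and it came back out, then pressed white and green; before/after pictures show both staying in, with the red stop untouched, and I handed the job in at about 26 s (no verdict was returned).

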